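# Stack the sample pots and hold the dispenser gate at the portion mark

## Task

Get the counter dispenser ready to pour: nest the two loose large steel pots straight down into the holder pot in front of its chute, so that all three stand as one stack (the smaller pots are not for this stack; leave them and the other things on the worktop where they are). Then take the upright handle of the dispenser's spring slide, pull it out gently until its pointer lines up with the portion mark without running well past it, and hold it there steadily for at least three seconds. Do not let go at the end: the program finishes while the gripper still holds the slide at the mark.

Things in the scene. Friction and masses are not known exactly. Their poses are not given: they have to be found in the camera images.
- dispenser: Counter dispenser, fixed: wooden base 335 x 220 x 12 mm with a closed steel hopper 90 x 190 mm, 155 mm high, along its back (knob to 169 mm). Origin: under the base, on the worktop. +x points from front to hopper, +y to the holder pot's side (left seen from the front). Base's front edge at x = -165 mm, hopper's front face at x = +75 mm.
- stack_axis (a point): Centre of the underside of the holder pot, on the base, 12 mm above the worktop, at x = -50, y = +50 mm from the dispenser's origin (same axes). The holder pot is fixed, upright, open on top and of the same shape as the two large pots; its rim is 31 mm above this point.
- pot_a: Loose large steel pot, round, open, tapered: rim diameter 66, foot 50, height 31 mm, thin wall, 0.03 to 0.07 kg. Origin: centre of its underside, z up. Nested in another such pot, its underside rests about 19 mm above that of the pot below (first pot 19 mm, second 38 mm above stack_axis), so 19 mm of it stands out. Starts upright on the worktop.
- pot_b: Second loose large steel pot, the same in all respects as pot_a. The two may be nested in either order.
- slide (a joint): How far the spring slide is pulled out of the dispenser, in m: 0 when home, grows as the handle moves along the dispenser's -x, ends at 0.095. A spring always draws it home: 2.4 N at 0, rising by 0.8 N per 10 mm, little friction; let go, it runs back.
- slide_handle (a point): Grip point on the axis of the slide's upright handle, 59 mm above the worktop: a black round post, diameter 14 mm, straight from 36 to 76 mm above the worktop, with a 20 mm knob above it to 90 mm, on a carriage 40 x 23 mm whose top is at 32 mm. At home it is at x = -45, y = -60 mm from the dispenser's origin (same axes).
- slide_pointer (a point): Tip of the small steel fin, 4 mm wide, on the -y side of the carriage; moves with the slide. It is at the handle's own x, 25 mm to its -y side (dispenser's axes), 30 mm above the worktop.
- mark_line (a point): The portion mark: tip of a steel blade, 4 mm wide, in the middle of a small dark clip (16 x 16 mm) fixed to the base beside the rail, on the -y side of the slide. Axes as the dispenser. The pointer lines up when it has the same x in the dispenser's axes, tip to tip. The clip's place differs each time: 35 to 70 mm out from the pointer's home.
- small_pot: Small steel pot of like look, rim diameter 54 mm, 29 mm high, loose; origin at the centre of its underside. Not part of the job; leave it standing.
- paprika: Round tin with a pull-off lid, 54 mm in diameter, 85 mm high, loose bystander; origin at the centre of its underside.
- tape: Roll of tape lying flat, 100 mm in diameter, 24 mm high, loose bystander; origin at the centre of its underside.
- brush: Pastry brush lying flat, 42 x 205 x 19 mm (long along its y), loose bystander; origin at the centre of its underside.
- chute_lip (a point): Middle of the lower end of a sloping steel chute, 38 mm wide, which rises back from here to the hopper (axes as the dispenser). About 93 mm above the worktop, 43 mm behind (+x of) the axis of the holder pot, so only 10 mm behind the pot rims: over the holder pot, close the fingers along the dispenser's y, not its x.
Mind the look-alikes: they are no part of the job. What is shaped like the pot_a but green, pink or purple is not meant.

How it is judged (in metres and radians):
On the way, in this order (a step that is already met when the one before it is completed fails the run):
1. both large pots are nested straight in the holder pot and let go (((z of pot_a in the frame of stack_axis between 0.015 and 0.024 m and z of pot_b in the frame of stack_axis between 0.032 and 0.044 m) or (z of pot_b in the frame of stack_axis between 0.015 and 0.024 m and z of pot_a in the frame of stack_axis between 0.032 and 0.044 m)) and horizontal distance between each of pot_a, pot_b and stack_axis below 0.008 m and angle between each of pot_a, pot_b's own z axis and vertical below 0.17 rad and contact force between the fingers and pot_a below 0.3 N and linear speed of each of pot_a, pot_b below 0.02 m/s and contact force between the fingers and pot_b below 0.3 N), for 0.3 s.
2. with the fingers on it, the slide's pointer stays at the mark for two seconds (x of slide_pointer in the frame of mark_line between -0.005 and 0.005 m and contact force between the fingers and dispenser above 1 N), for 2 s.
At the end, for the whole second after the job is handed in: Both large pots stand nested and untouched in the holder pot (undersides 15-24 and 32-44 mm above its own, within 8 mm of its axis, tilt under 0.17 rad), and the fingers still hold the slide at rest, its pointer within 5 mm of the mark along the slide's line (all of step 1 and all of step 2 and velocity of joint slide between -0.01 and 0.01 m/s); the arm keeps its last pose, push and grip.
It fails at once if the slide is pulled more than 15 mm past the mark (x of slide_pointer in the frame of mark_line below -0.015 m).
It fails at once if the small pot is moved more than 30 mm (distance of small_pot from where it was at the start of the episode above 0.03 m).
It fails at once if the tin is moved more than 30 mm (distance of paprika from where it was at the start of the episode above 0.03 m).
It fails at once if the tape roll is moved more than 30 mm (distance of tape from where it was at the start of the episode above 0.03 m).
It fails at once if the pastry brush is moved more than 30 mm (distance of brush from where it was at the start of the episode above 0.03 m).
It also fails if it takes over 72 s, if anything falls off the work surface, if the arm or the gripper's body presses on something with over 40 N, if the wrist force passes 120 N, or if a joint passes its speed limit or range.

## Robot

A 6-joint arm with a two-finger parallel gripper is mounted at the origin on a cart in front of the work surface, level with it; the furniture and walls round the work are solid. World frame = base frame: x ahead of the robot, y to its left, z up, the work surface at z = 0. Lengths are in mm, angles in degrees, forces in N, time in s.
With the tool pointing down it reaches from about 350 to 850 mm from the base axis. Payload 8.1 kg.
Tool frame: the origin (TCP) lies at the very end of the fingers, on their centre line; the grasp point (between the pads) lies 19 mm behind it; z points along the fingers, y is the direction in which the jaws open and shut (so a half turn about z gives the same grasp; the last joint's range is limited). The gripper opens to 85 mm and grips with 20 to 120 N. Pads are 22 mm wide; open, the fingers measure 114 mm over their backs; the gripper's body (76 mm by 85 mm) begins 54 mm behind the grasp point. The pads swing forward as they close: fully open they stand 13 mm farther back than shut.
Start: joints at [60.825, 7.471, 85.268, -0, 87.261, -4.893], TCP at [246.716, 546.934, 208.092] pointing down, gripper open.
Joint ranges: [-169.43, 169.43], [-51.17, 129.36], [1.28, 143.12], [-76.62, 256.62], [0, 156.53], [-152.29, 152.29]. Speed limits (degrees/s): [136.94, 136.94, 159.86, 180, 180, 180].

## Interface

Orientations are given as [roll, pitch, yaw] about the fixed x, y, z axes, in that order (R = Rz(yaw) Ry(pitch) Rx(roll)).
In Python, from bench import r, eyes gives the robot as it stands. The module is installed in compiled form; this text tells all that it offers.
- The arm moves only by the tool play_rows, never from a script. Its argument "deltas" is a list of rows, each a list of 3 entries, a list of its own where there are three numbers: the shift along the tool's x, y, z in m, then the turn, a rotation vector about the tool's x, y, z in rad, then the closure, from 0 (fully open) to 1 (shut). A call has 1 to 8 rows; each row shifts and turns the pose as measured when the row begins, along the tool's axes as they then stand; what a row does not reach is not made up. A row lasts 1/8 s, in which the tool goes at most 62.5 mm and 10.7 degrees, less where a joint would pass 70% of its speed; a pose out of reach is approached as far as the arm can. A call with a gripper value outside its range is refused whole. The fingers move at their own pace and stop on an object; "force" is the grip in N (left out, the last holds). Time passes only in rows, so rows that do not move let the fingers close. It gives the time, the measured TCP pose, the force and the opening at its end, in the units of the state.
- r.sense(): the state, without advancing time (a new reading comes with each control period).
- eyes.snapshot(name): name is "side" or "top" or "wrist"; returns the picture (480x640x3 uint8, red, green, blue); there is no depth.
- eyes.get_calibration(name): a dict with "mtx" (3x3 intrinsics, pixels), "D" ([k1, k2, p1, p2, k3] as OpenCV has them; the pictures are not rectified), "R" (3x3) and "t" (3): a world point X has camera coordinates R X + t; the wrist camera has in their place "T_tool_cam" (4x4, takes a point from camera to tool coordinates, whose origin is the TCP and whose axes are the flange's). Camera axes: x right, y down, z forward; pixel columns grow to the right and rows downward; lengths in mm; the calibration is good to about 2 mm. A picture is of the moment at which its call begins: read the wrist's pose just before it. get_calibration takes no time and is no camera call.
- r.hand_in(): hands the job in, once; it reports no verdict.
The state is a dict: "time": time; "joint_pos": joint angles; "qd": joint speeds; "joint_efforts": joint torques, N m; "tool_pos": TCP position; "tcp_rot": TCP orientation; "ft_force": force on the tool from outside, world axes, zero at the start; "wrist_torque": the same for the moment, N m; "finger_gap": finger opening in mm.
Only numpy, scipy, OpenCV 4.12 (cv2) and the standard library are available. Lean on these libraries where they do the work, as an engineer would, in place of code of your own. Each camera call takes 0.05 s, during which the arm holds its last target. There are 200 camera calls.

## Working session

There is one attempt and no reset: what is moved stays moved. The work goes in short steps, Python scripts to look and compute and a tool call to move; the robot and the scene stay as the last step left them, time stands still between calls to the robot, and variables do not carry over. Pictures are saved under pics/ and viewed, about 8 in all and at most 12, crops included, and the job is handed in when it is done.

Besides the shell and the picture viewer there is one more tool, called after "Call:" in YAML: its name, and indented under it one key for each argument. play_rows: Moves the arm, as the interface text tells. Its arguments: {"type":"object","properties":{"deltas":{"type":"array"},"force":{"type":"number"}},"required":["deltas"]}

```bash
mkdir -p pics
cat > h.py <<'E'
import numpy as np, cv2
from bench import r, eyes
def snap(n,f):
    im=eyes.snapshot(n); cv2.imwrite('pics/'+f,cv2.cvtColor(im,cv2.COLOR_RGB2BGR)); return im
def ray(n,u,v,z,pose=None):
    c=eyes.get_calibration(n); K=np.array(c['mtx'],float); D=np.array(c['D'],float)
    p=cv2.undistortPoints(np.array([[[u,v]]],float),K,D)[0,0]; d=np.array([p[0],p[1],1.])
    if n=='wrist':
        from scipy.spatial.transform import Rotation as R
        T=np.array(c['T_tool_cam']); pos,rot=pose; W=R.from_euler('xyz',rot,degrees=True).as_matrix()
        o=W@T[:3,3]+pos; d=W@T[:3,:3]@d
    else:
        Rm=np.array(c['R']); o=-Rm.T@np.array(c['t']).ravel(); d=Rm.T@d
    return o+d*(z-o[2])/d[2]
E
python3 - <<'E'
from h import *
print(r.sense())
for n in ('top','side'): snap(n,n+'0.png')
a=[eyes.get_calibration(n) for n in('top','side','wrist')]
for c in a[:2]: print(-np.array(c['R']).T@np.ravel(c['t']), np.array(c['R'])[2])
print(a[2]['T_tool_cam'],a[0]['mtx'])
E
```

```text
{'time': 0.0, 'joint_pos': array([ 6.08241759e+01,  7.51565951e+00,  8.53278719e+01, -1.39134139e-03,
        8.72597604e+01, -4.89242620e+00]), 'qd': array([ 0.05703107,  0.07310237, -0.06531092, -0.00564393, -0.03213232,
       -0.08345751]), 'joint_efforts': array([ 1.77841426e-03, -5.69414377e+01, -5.00543153e+01, -3.38093532e-04,
        1.53535686e-02,  9.25244308e-05]), 'tool_pos': array([246.45360093, 546.42226215, 207.05218602]), 'tcp_rot': array([-1.79896966e+02, -7.42470027e-03,  1.55716663e+02]), 'ft_force': array([ 0.61395112,  0.32592582, -0.30592425]), 'wrist_torque': array([ 0.01571958, -0.00352512,  0.05586366]), 'finger_gap': 85.57067531939904}
[ 287.28802296  -62.46761478 1294.50342413] [ 0.16958803  0.0219645  -0.98527025]
[-147.02926626 -248.60723815 1134.81822943] [ 0.51458211  0.17241939 -0.83992666]
[[ 2.74194459e-05 -9.64728289e-01 -2.63247654e-01  6.65926866e+01]
 [ 9.99999926e-01  1.27528164e-04 -3.63196338e-04  2.33968723e-01]
 [ 3.83957272e-04 -2.63247624e-01  9.64728221e-01 -1.65863104e+02]
 [ 0.00000000e+00  0.00000000e+00  0.00000000e+00  1.00000000e+00]] [[517.82343842   0.         319.43281863]
 [  0.         517.82343842 241.37250124]
 [  0.           0.           1.        ]]
```

View pics/top0.png

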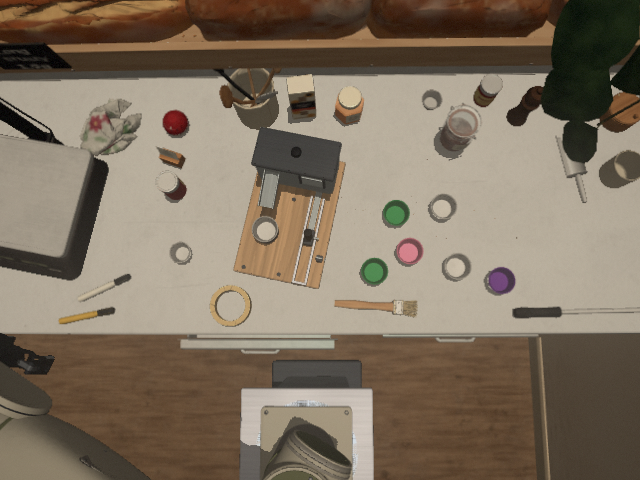

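View pics/side0.png

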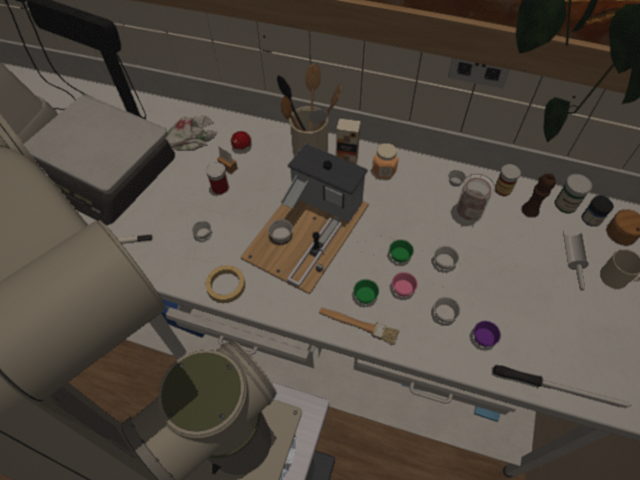

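The top view shows grey steel pots at (442,208), (456,267), (181,253) and (431,100). The last two look small. The holder pot is at (265,230). Green (396,213) and (374,271), pink (409,251) and purple (500,281) are look-alikes. I'll check my choice in one crop.

Run:
```python
from h import *
im=cv2.imread('pics/top0.png')
c=cv2.resize(im[120:300,228:488],None,fx=3,fy=3,interpolation=cv2.INTER_CUBIC); cv2.imwrite('pics/crop1.png',c)
for n,u,v,z in [('A',442,207,31),('B',456,266,31),('hold',265,230,43),('s1',181,253,29),('s2',431,100,29),('tape',230,305,24),('knobH',296,152,169),('handle',308,237,80),('frontL',234.5,271,12),('frontR',319,288,12)]: print(n,ray('top',u,v,z).round(1))
for n,u,v in [('A',446,258),('B',446,310),('s1',203,231)]: print(n,ray('side',u,v,31).round(1))
print(ray('side',281,231,43).round(1))
```

```text
A [ 590.2 -340.3   31. ]
B [ 441.9 -368.3   31. ]
hold [531.9  99.8  43. ]
s1 [477.5 310.6  29. ]
s2 [ 876.1 -324.6   29. ]
tape [348.9 185.3  24. ]
knobH [687.9  15.7 169. ]
handle [507.1  -8.1  80. ]
frontL [434.  178.6  12. ]
frontR [390.9 -32.6  12. ]
A [ 587.2 -341.2   31. ]
B [ 438.1 -368.1   31. ]
s1 [472.6 307.6  31. ]
[529.5  99.4  43. ]
```

View pics/crop1.png

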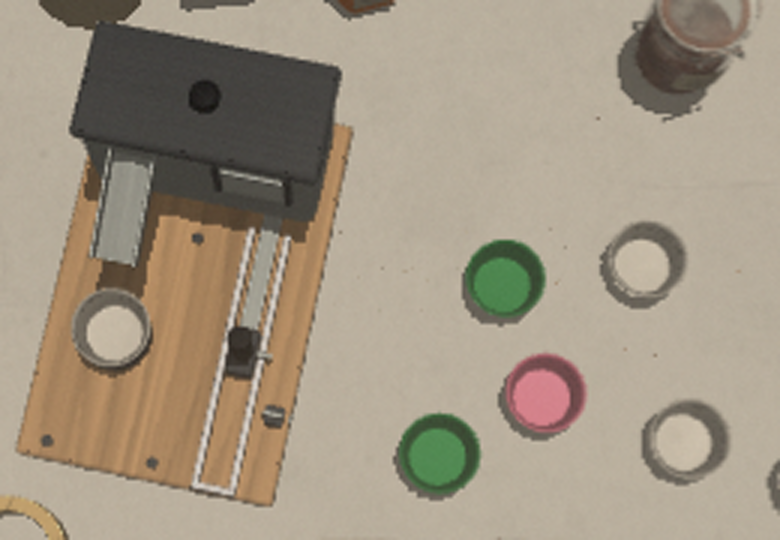

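The crop shows the two plain steel pots, A at crop (643,263) and B at (686,440). Both are about 28 px (66 mm) wide, so they are the large ones. The holder is at (112,330), the handle at (242,345) and the clip at (273,415). Dispenser yaw is about -11.5°. I'll use tool yaw 168.5° throughout, so the jaws close along the dispenser's y.

Call:
play_rows:
  deltas:
    - [[0, 0, 0], [0, 0, -0.112], 0]
    - [[0, 0, 0], [0, 0, -0.112], 0]
    - [[-0.032, -0.05, 0], [0, 0, 0], 0]
    - [[-0.032, -0.05, 0], [0, 0, 0], 0]
    - [[-0.032, -0.05, 0], [0, 0, 0], 0]
    - [[-0.032, -0.05, 0], [0, 0, 0], 0]
    - [[-0.032, -0.05, 0], [0, 0, 0], 0]
    - [[-0.032, -0.05, 0], [0, 0, 0], 0]
  force: 40

```text
time: 1.1
tool_pos: [377.8, 207.3, 202.9]
tcp_rot: [-179.5, -0.2, 169.4]
ft_force: [0.6, 0.1, 0.2]
finger_gap: 85.7
```

Call:
play_rows:
  deltas:
    - [[-0.032, -0.05, 0], [0, 0, 0], 0]
    - [[-0.032, -0.05, 0], [0, 0, 0], 0]
    - [[-0.032, -0.05, 0], [0, 0, 0], 0]
    - [[-0.032, -0.05, 0], [0, 0, 0], 0]
    - [[-0.032, -0.05, 0], [0, 0, 0], 0]
    - [[-0.032, -0.05, 0], [0, 0, 0], 0]
    - [[-0.032, -0.05, 0], [0, 0, 0], 0]

```text
time: 1.98
tool_pos: [535.3, -191.5, 203.4]
tcp_rot: [-179.6, -0.2, 169.4]
ft_force: [0.3, 0.5, -0.4]
finger_gap: 85.5
```

Call:
play_rows:
  deltas:
    - [[-0.028, -0.045, 0.018], [0, 0, 0.008], 0]
    - [[-0.028, -0.045, 0.018], [0, 0, 0.008], 0]
    - [[-0.028, -0.045, 0.017], [0, 0, 0], 0]
    - [[0, 0, 0], [0, 0, 0], 0]
    - [[0, 0, 0], [0, 0, 0], 0]

```text
time: 2.6
tool_pos: [591.2, -348.8, 144.3]
tcp_rot: [-179.7, -0.5, 168.2]
ft_force: [0.1, 0.6, -0.0]
finger_gap: 85.3
```

```bash
cat >> h.py <<'E'
def pose():
    s=r.sense(); return np.array(s['tool_pos']),np.array(s['tcp_rot'])
def tool(d,p):
    from scipy.spatial.transform import Rotation as R
    return R.from_euler('xyz',p[1],degrees=True).inv().apply(d)
E
python3 - <<'E'
from h import *
p=pose(); im=snap('wrist','w1.png'); print(p)
E
```

```text
(array([ 591.24937251, -348.80751188,  144.2502522 ]), array([-179.73868433,   -0.52793287,  168.1732872 ]))
```

View pics/w1.png

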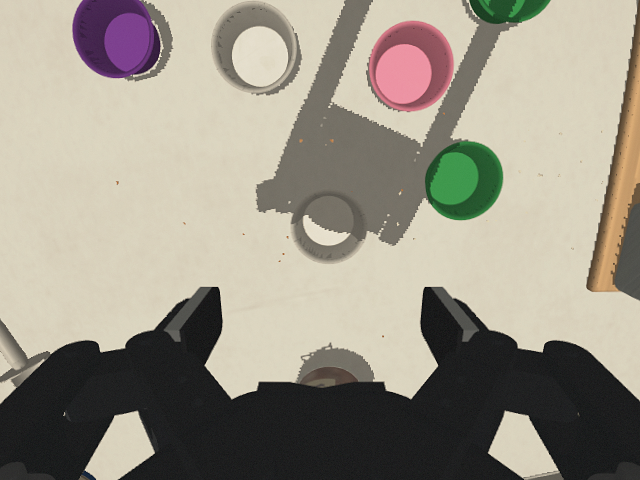

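The wrist view shows pot A, rim centre about (329,226), just ahead of the jaws. Green is at (464,180), pink (411,66), pot B (255,48) and purple (115,35).

Run:
```python
from h import *
p=(np.array([591.25,-348.81,144.25]),np.array([-179.74,-.53,168.17]))
A=ray('wrist',329,226,31,p);B=ray('wrist',255,46,31,p);print(A,B,tool(A-p[0],p))
for u in(291,367): print(ray('wrist',u,226,31,p))
```

```text
[ 592.65742409 -342.48238494   31.        ] [ 443.0343961  -369.54513215   31.        ] [ -1.12788729   6.99556998 113.21383275]
[ 586.03350831 -374.28547186   31.        ]
[ 599.2686159  -310.68839566   31.        ]
```

Call:
play_rows:
  deltas:
    - [[0.0, 0.007, 0.03], [0.004, 0.008, 0], 0]
    - [[0, 0, 0.035], [0, 0, 0], 0]
    - [[0, 0, 0.035], [0, 0, 0], 0]
    - [[0, 0, 0.015], [0, 0, 0], 0]
    - [[0, 0, 0], [0, 0, 0], 0]
    - [[0, 0, 0], [0, 0, 0], 0]

```text
time: 3.4
tool_pos: [595.6, -338.4, 37.4]
tcp_rot: [-179.2, -0.3, 168.6]
ft_force: [0.7, -1.1, -0.1]
finger_gap: 85.5
```

Call:
play_rows:
  deltas:
    - [[0.004, -0.004, 0.01], [-0.01, 0, 0], 0]
    - [[0, 0, 0.01], [0, 0, 0], 0]
    - [[0, 0, 0.006], [0, 0, 0], 0]
    - [[0, 0, 0], [0, 0, 0], 0]

```text
time: 3.9
tool_pos: [591.8, -343.4, 12.7]
tcp_rot: [-179.7, -0.0, 168.5]
ft_force: [-0.8, -0.4, -0.3]
finger_gap: 85.2
```

Run:
```python
from h import *
print(pose()); im=snap('wrist','w2.png'); print(r.sense()['ft_force'])
```

```text
(array([ 591.78484031, -343.371356  ,   12.74008925]), array([-1.79748492e+02, -4.24481520e-02,  1.68535217e+02]))
[ 0.17930511 -0.37529664  0.0506439 ]
```

View pics/w2.png

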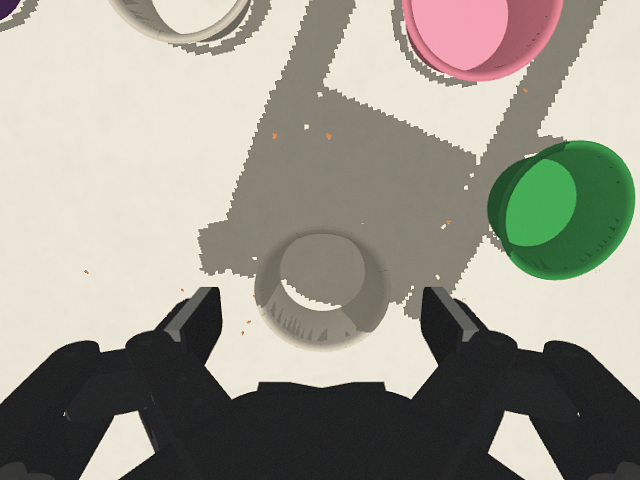

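The pot sits between the jaws, with its rim spanning x 254..389 and y 233..350.

Run:
```python
from h import *
p=pose()
A=ray('wrist',321.5,291,31,p);print(A,tool(A-p[0],p))
```

```text
[ 593.37969619 -343.21517188   31.        ] [ -1.32407511   0.44414115 -17.91043467]
```

Call:
play_rows:
  deltas:
    - [[-0.001, 0, 0.004], [0, 0, 0], 0]
    - [[0, 0, 0], [0, 0, 0], 0.5]
    - [[0, 0, 0], [0, 0, 0], 1]
    - [[0, 0, 0], [0, 0, 0], 1]
    - [[0, 0, 0], [0, 0, 0], 1]
    - [[0, 0, 0], [0, 0, 0], 1]
  force: 40

```text
time: 4.7
tool_pos: [593.7, -343.8, 9.7]
tcp_rot: [-179.7, 0.0, 168.6]
ft_force: [-0.6, 0.4, 0.0]
finger_gap: -0.3
```

Call:
play_rows:
  deltas:
    - [[0, 0, -0.02], [0, 0, 0], 1]
    - [[0, 0, -0.04], [0, 0, 0], 1]
    - [[0, 0, -0.04], [0, 0, 0], 1]
    - [[0, 0, -0.02], [0, 0, 0], 1]
    - [[0, 0, 0], [0, 0, 0], 1]

```text
time: 5.32
tool_pos: [594.3, -343.5, 137.9]
tcp_rot: [-179.6, 0.2, 168.6]
ft_force: [-0.7, -0.8, -0.5]
finger_gap: -0.4
```

Run:
```python
from h import *
print(pose()); im=snap('wrist','w3.png')
```

```text
(array([ 594.25194398, -343.54703539,  137.86354035]), array([-179.64922538,    0.18696574,  168.55690227]))
```

View pics/w3.png

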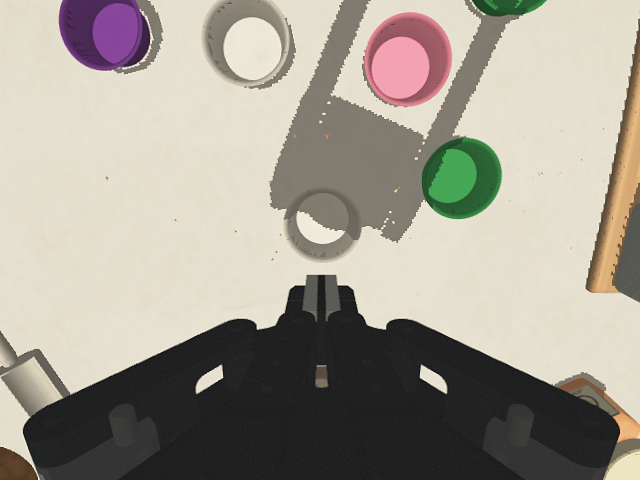

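Run:
```python
from h import *
p=pose()
A=ray('wrist',322.5,224,31,p);print(A,tool(A-p[0],p))
```

```text
[ 591.71136067 -341.99124576   31.        ] [  2.45005414   1.40823836 105.4827788 ]
```

Call:
play_rows:
  deltas:
    - [[0, 0.001, 0.035], [0, 0, 0], 0]
    - [[0, 0, 0.03], [0, 0, 0], 0]
    - [[0, 0, 0.025], [0, 0, 0], 0]
    - [[0, 0, 0.012], [0, 0, 0], 0]
    - [[0, 0, 0.005], [0, 0, 0], 0]
    - [[0, 0, 0], [0, 0, 0], 0]

```text
time: 6.12
tool_pos: [589.2, -339.7, 17.5]
tcp_rot: [-179.9, -0.5, 168.6]
ft_force: [0.2, -0.3, 1.1]
finger_gap: 85.5
```

Call:
play_rows:
  deltas:
    - [[-0.003, -0.002, 0.008], [0, 0.008, 0], 0]
    - [[0, 0, 0.007], [0, 0, 0], 0]
    - [[0, 0, 0], [0, 0, 0], 0]
    - [[0, 0, 0], [0, 0, 0], 0]

```text
time: 6.62
tool_pos: [593.6, -343.6, 4.3]
tcp_rot: [-179.9, -0.8, 168.5]
ft_force: [0.5, -0.7, -0.4]
finger_gap: 85.5
```

Call:
play_rows:
  deltas:
    - [[0.001, 0.001, 0.002], [0, 0, 0], 0.1]
    - [[0, 0, 0], [0, 0, 0], 0.2]
    - [[0, 0, 0], [0, 0, 0], 0.25]
    - [[0, 0, 0], [0, 0, 0], 0.3]
    - [[0, 0, 0], [0, 0, 0], 0.35]
  force: 30

```text
time: 7.25
tool_pos: [593.5, -342.5, 3.6]
tcp_rot: [-179.8, -0.7, 168.6]
ft_force: [-0.4, 0.8, 1.9]
finger_gap: 55.8
```

Run:
```python
from h import *
print(r.sense()['finger_gap']); im=snap('wrist','w4.png')
cv2.imwrite('pics/w4c.png',cv2.cvtColor(im[180:420,150:490],cv2.COLOR_RGB2BGR).repeat(2,0).repeat(2,1))
```

```text
55.82498082571184
```

View pics/w4c.png

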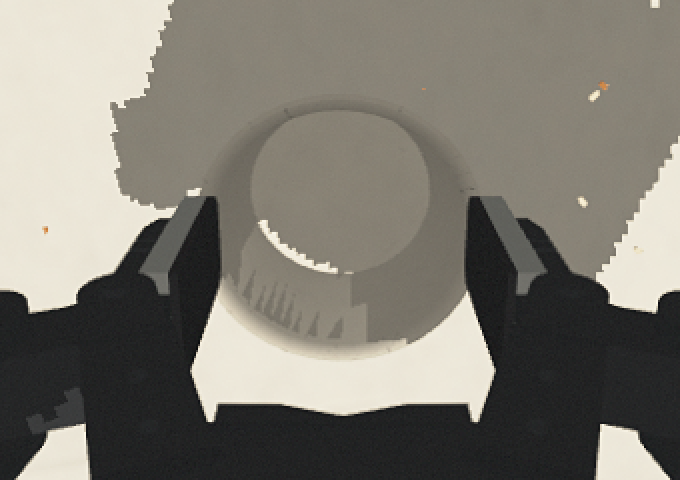

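Run:
```python
from h import *
c=eyes.get_calibration('wrist'); K=np.array(c['mtx']); D=np.array(c['D'],float); T=np.linalg.inv(np.array(c['T_tool_cam']))
print(K[0],K[1],D)
def pj(P): return cv2.projectPoints(np.array([P],float),cv2.Rodrigues(T[:3,:3])[0],T[:3,3],K,D)[0].ravel().round(0)
for z in (0,-10,-19,-30,-40):
  print(z,[pj([x,y,z]) for x,y in ((11,0),(11,28),(11,42.6),(0,28),(-11,28))])
print(r.sense()['joint_pos'])
```

```text
[336.0469787    0.         320.96618409] [  0.         336.0469787  235.55080495] [-0.04939815  0.          0.          0.          0.        ]
0 [array([321., 255.]), array([374., 255.]), array([402., 255.]), array([374., 274.]), array([373., 293.])]
-10 [array([321., 261.]), array([378., 261.]), array([407., 261.]), array([377., 282.]), array([376., 302.])]
-19 [array([321., 268.]), array([381., 268.]), array([412., 268.]), array([380., 289.]), array([378., 310.])]
-30 [array([321., 277.]), array([385., 277.]), array([418., 276.]), array([384., 300.]), array([382., 322.])]
-40 [array([320., 286.]), array([389., 286.]), array([425., 286.]), array([388., 310.]), array([386., 334.])]
[ -34.0361069    30.46993727   79.25443899   -0.43973293   70.84710548
 -112.44743564]
```

The fingertips project about 28 mm (shut) to 38 mm (open) behind the stated TCP, so the jaws closed above the rim. I'll treat the real tip as TCP + ~28..38 mm and go lower, watching the force.

Call:
play_rows:
  deltas:
    - [[0.001, 0, 0], [0, 0, 0], 0]
    - [[0, 0, 0], [0, 0, 0], 0]
    - [[0, 0, 0.007], [0, 0, 0], 0]
    - [[0, 0, 0.007], [0, 0, 0], 0]
    - [[0, 0, 0.005], [0, 0, 0], 0]
    - [[0, 0, 0], [0, 0, 0], 0]

```text
time: 8.05
tool_pos: [591.1, -342.1, -18.4]
tcp_rot: [-179.8, -0.8, 168.5]
ft_force: [-0.6, 0.2, 0.3]
finger_gap: 85.6
```

No contact at -18 mm, which confirms the tip offset. Closing.

Call:
play_rows:
  deltas:
    - [[0, 0, 0.001], [0, 0.012, 0], 0.1]
    - [[0, 0, 0], [0, 0, 0], 0.2]
    - [[0, 0, 0], [0, 0, 0], 0.25]
    - [[0, 0, 0], [0, 0, 0], 0.35]
    - [[0, 0, 0], [0, 0, 0], 0.5]
    - [[0, 0, 0], [0, 0, 0], 0.5]
  force: 30

```text
time: 8.8
tool_pos: [591.7, -342.5, -18.6]
tcp_rot: [-179.8, -1.5, 168.5]
ft_force: [-0.8, -0.1, -0.1]
finger_gap: 63.0
```

Call:
play_rows:
  deltas:
    - [[0, 0, -0.015], [0, -0.012, 0], 0.5]
    - [[0, 0, -0.03], [0, -0.012, 0], 0.5]
    - [[0, 0, -0.035], [0, 0, 0], 0.5]
    - [[0, 0, -0.03], [0, 0, 0], 0.5]
    - [[0, 0, 0], [0, 0, 0], 0.5]
    - [[0, 0, 0], [0, 0, 0], 0.5]

```text
time: 9.55
tool_pos: [592.1, -342.1, 97.4]
tcp_rot: [-179.8, 0.1, 168.6]
ft_force: [-0.0, -0.2, -0.8]
finger_gap: 62.9
```

Call:
play_rows:
  deltas:
    - [[0.01, 0.03, 0], [0, 0, 0], 0.5]
    - [[0.018, 0.05, 0], [0, 0, 0], 0.5]
    - [[0.018, 0.05, 0], [0, 0, 0], 0.5]
    - [[0.018, 0.05, 0], [0, 0, 0], 0.5]
    - [[0.018, 0.05, 0], [0, 0, 0], 0.5]
    - [[0.018, 0.05, 0], [0, 0, 0], 0.5]
    - [[0.018, 0.05, 0], [0, 0, 0], 0.5]
    - [[0.018, 0.05, 0], [0, 0, 0], 0.5]

```text
time: 10.55
tool_pos: [525.4, 66.9, 84.1]
tcp_rot: [-179.9, -0.8, 168.1]
ft_force: [1.0, -0.1, -0.2]
finger_gap: 62.9
```

Call:
play_rows:
  deltas:
    - [[0.012, 0.03, 0], [0, 0, 0], 0.5]
    - [[0, 0.0, 0], [0, 0, 0], 0.5]
    - [[0, 0, 0], [0, 0, 0], 0.5]

```text
time: 10.92
tool_pos: [515.6, 102.8, 80.0]
tcp_rot: [-179.8, -1.1, 168.5]
ft_force: [-0.3, 0.2, -1.1]
finger_gap: 63.4
```

Run:
```python
from h import *
print(pose()); im=snap('wrist','w5.png')
```

```text
(array([515.60909097, 102.77410577,  79.98492018]), array([-179.79866839,   -1.13062925,  168.46310432]))
```

View pics/w5.png

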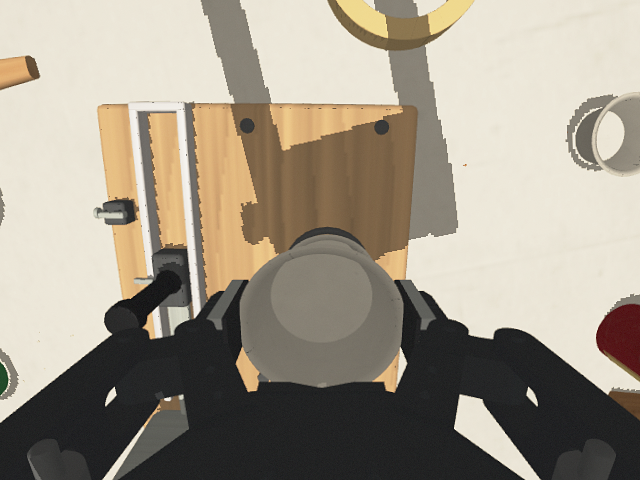

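The view shows the pot held level. Pointer tip is about (135,280), mark blade tip (96,212), base front corners (97,106) and (416,106), and the holder's front rim edge peeks out at (327,228).

Run:
```python
from h import *
p=(np.array([515.61,102.77,79.98]),np.array([-179.8,-1.13,168.46]))
f=lambda u,v,z: ray('wrist',u,v,z,p)
l,rr=f(416,106,12),f(97,106,12); print('corners L,R',l,rr,np.degrees(np.arctan2(l[1]-rr[1],l[0]-rr[0]))-90, np.linalg.norm(l-rr))
yaw=np.arctan2(l[1]-rr[1],l[0]-rr[0])-np.pi/2
X=np.array([np.cos(yaw),np.sin(yaw),0]);Y=np.array([-X[1],X[0],0])
m=(l+rr)/2; O=m+165*X; O[2]=0
print('origin',O,'axis',O-50*X+50*Y,'handle',O-45*X-60*Y)
pt,bl=f(135,280,30),f(96,212,30); print('ptr',pt,'blade',bl,'out',(pt-bl)@X, 'blade in disp',(bl-O)@X,(bl-O)@Y,'ptr',(pt-O)@X,(pt-O)@Y)
h=f(327,228,43); print('holder front rim',(h-O)@X,(h-O)@Y,'expect -83')
q=f(321.5,310,129.6); print('held', q, tool(q-p[0],p))
q=f(321,296,98.6); print('held foot', q, tool(q-p[0],p))
# top
t=ray('top',318.7,258.3,30);print('top clip',(t-O)@X,(t-O)@Y)
```

```text
corners L,R [437.24439114 183.0774006   12.        ] [392.52308822 -27.32479552  12.        ] -11.999722662931973 215.10248502786126
origin [576.27825985  43.57165478   0.        ] axis [537.76617731 102.87443294   0.        ] handle [519.78715517  -5.76144862   0.        ]
ptr [512.72874378 -30.05866274  30.        ] blade [461.10062835 -40.41388532  30.        ] out 48.34704638631415 blade in disp -95.19966182544671 -106.09656984827618 ptr -46.85261543913257 -85.23377896751984
holder front rim -88.41300162344055 48.94925034301238 expect -83
held [511.53200198 104.1932364  129.6       ] [  5.25800446   0.4057731  -49.52765699]
held foot [519.51722013 102.24769308  98.6       ] [ -3.56475655   0.20464292 -18.69476412]
top clip -95.38373817366742 -97.95536065861234
```

Run:
```python
from h import *
c=eyes.get_calibration('wrist'); K=np.array(c['mtx']); D=np.array(c['D'],float); T=np.linalg.inv(np.array(c['T_tool_cam']))
def pj(P): return cv2.projectPoints(np.array([P],float),cv2.Rodrigues(T[:3,:3])[0],T[:3,3],K,D)[0].ravel().round(0)
for z,R in((-49.6,33),(-18.6,25)): print([pj([x,y,z]) for x,y in ((R,0),(0,0),(-R,0),(0,R),(0,-R))])
im=cv2.imread('pics/w5.png'); cv2.imwrite('pics/w5c.png',cv2.resize(im[215:400,225:425],None,fx=3,fy=3))
```

```text
[array([320., 240.]), array([320., 322.]), array([320., 393.]), array([405., 322.]), array([235., 322.])]
[array([321., 238.]), array([321., 289.]), array([321., 335.]), array([373., 289.]), array([268., 289.])]
```

View pics/w5c.png

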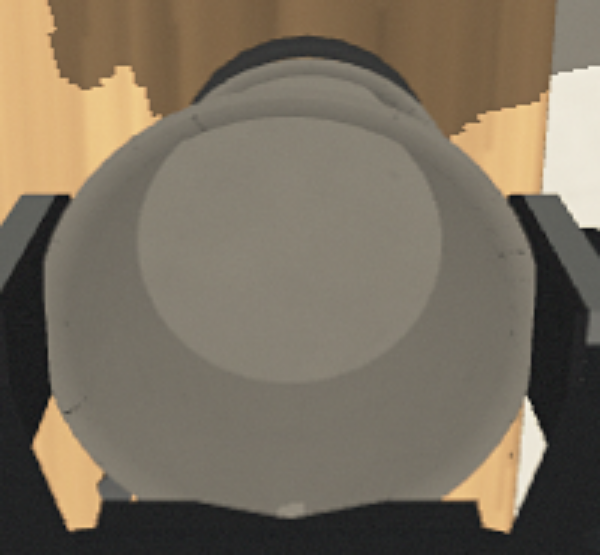

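Call:
play_rows:
  deltas:
    - [[-0.009, 0.001, 0], [0, 0.01, 0], 0.5]
    - [[-0.008, 0.001, 0], [0, 0, 0], 0.5]
    - [[0, 0, 0.015], [0, 0, 0], 0.5]
    - [[0, 0, 0.015], [0, 0, 0], 0.5]
    - [[0, 0, 0], [0, 0, 0], 0.5]
    - [[0, 0, 0], [0, 0, 0], 0.5]

```text
time: 11.72
tool_pos: [532.7, 98.0, 45.7]
tcp_rot: [-179.7, -1.9, 168.2]
ft_force: [0.0, 0.9, 0.5]
finger_gap: 62.7
```

Call:
play_rows:
  deltas:
    - [[0, 0.002, 0.008], [0, 0, 0], 0.5]
    - [[0, 0.001, 0.008], [0, 0, 0], 0.5]
    - [[0, 0, 0.005], [0, 0, 0], 0.5]
    - [[0, 0, 0], [0, 0, 0], 0.5]

```text
time: 12.22
tool_pos: [532.7, 101.5, 23.8]
tcp_rot: [-179.8, -1.8, 168.2]
ft_force: [0.2, -0.3, -0.3]
finger_gap: 63.2
```

Underside is at about 42 mm. Lowering slowly to the nest depth (TCP ≈ 13).

Call:
play_rows:
  deltas:
    - [[0, 0, 0.004], [0, 0, 0], 0.5]
    - [[0, 0, 0.003], [0, 0, 0], 0.5]
    - [[0, 0, 0.0], [0, 0, 0], 0.5]

```text
time: 12.6
tool_pos: [532.9, 101.5, 16.7]
tcp_rot: [-179.8, -1.8, 168.2]
ft_force: [0.1, -0.8, -0.4]
finger_gap: 62.6
```

Call:
play_rows:
  deltas:
    - [[0, 0, 0.003], [0, 0, 0], 0.5]
    - [[0, 0, 0.0], [0, 0, 0], 0.5]

```text
time: 12.85
tool_pos: [533.4, 101.9, 14.2]
tcp_rot: [-179.8, -1.7, 168.2]
ft_force: [0.5, 0.5, -0.1]
finger_gap: 63.2
```

Call:
play_rows:
  deltas:
    - [[0, 0, 0], [0, 0, 0], 0.2]
    - [[0, 0, 0], [0, 0, 0], 0.12]
    - [[0, 0, 0], [0, 0, 0], 0]
    - [[0, 0, 0], [0, 0, 0], 0]
    - [[0, 0, -0.01], [0, 0, 0], 0]
    - [[0, 0, -0.03], [0, 0, 0], 0]
    - [[0, 0, -0.04], [0, -0.015, 0], 0]
    - [[0, 0, -0.02], [0, -0.01, 0], 0]

```text
time: 13.85
tool_pos: [534.8, 101.2, 116.4]
tcp_rot: [-179.7, -0.5, 168.2]
ft_force: [1.2, 0.8, 0.8]
finger_gap: 85.2
```

Call:
play_rows:
  deltas:
    - [[0.03, -0.03, -0.01], [0, 0, 0], 0]
    - [[0.02, -0.055, 0], [0, 0, 0], 0]
    - [[0.018, -0.055, 0], [0, 0, 0], 0]
    - [[0.018, -0.055, 0], [0, 0, 0], 0]
    - [[0.018, -0.055, 0], [0, 0, 0], 0]
    - [[0.018, -0.055, 0], [0, 0, 0], 0]
    - [[0.018, -0.055, 0], [0, 0, 0], 0]

```text
time: 14.72
tool_pos: [322.1, -228.5, 132.2]
tcp_rot: [-179.7, 0.1, 168.7]
ft_force: [0.1, -0.7, 0.8]
finger_gap: 85.3
```

Run:
```python
from h import *
print(pose()); a=snap('top','t2.png');b=snap('side','s2.png')
f=lambda im,x,y: cv2.resize(cv2.cvtColor(im,cv2.COLOR_RGB2BGR)[y:y+120,x:x+120],(400,400),interpolation=cv2.INTER_CUBIC)
cv2.imwrite('pics/n1.png',np.hstack([f(a,205,170),f(b,221,171)]))
print('B tool delta', tool(np.array([443,-369,31])-pose()[0],pose()))
```

```text
(array([ 322.05010931, -228.48774617,  132.15282446]), array([-1.79720615e+02,  1.03470367e-01,  1.68692278e+02]))
B tool delta [-148.1360566  -108.82688999  102.02184226]
```

View pics/n1.png

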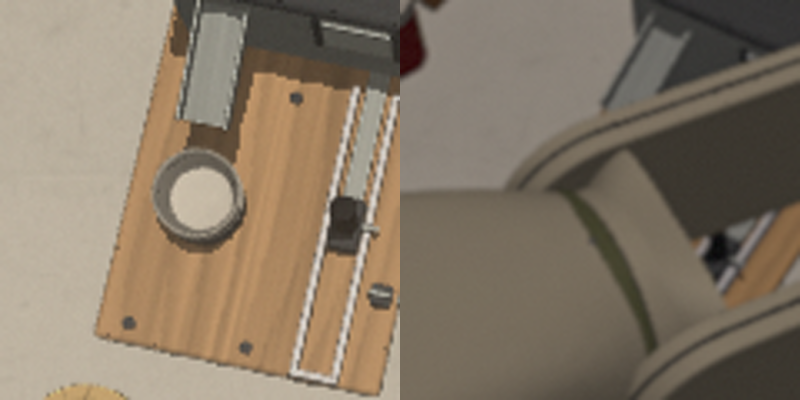

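The top view shows pot A sitting concentric in the holder. Now pot B.

Call:
play_rows:
  deltas:
    - [[-0.037, -0.027, 0], [0, 0, 0], 0]
    - [[-0.037, -0.027, 0], [0, 0, 0], 0]
    - [[-0.037, -0.027, 0], [0, 0, 0], 0]
    - [[-0.03, -0.022, 0.02], [0, 0, 0], 0]
    - [[0, 0, 0.03], [0, 0, 0], 0]
    - [[0, 0, 0.02], [0, 0, 0], 0]
    - [[0, 0, 0], [0, 0, 0], 0]

```text
time: 15.7
tool_pos: [441.9, -363.7, 60.0]
tcp_rot: [-179.7, 0.1, 168.1]
ft_force: [0.5, 0.4, -0.2]
finger_gap: 85.5
```

Run:
```python
from h import *
p=pose(); im=snap('wrist','w6.png'); print(p)
# rim: low saturation darker ring between jaws
hsv=cv2.cvtColor(im,cv2.COLOR_RGB2HSV); g=cv2.cvtColor(im,cv2.COLOR_RGB2GRAY)
cs=cv2.HoughCircles(cv2.medianBlur(g,5)[80:400,180:460],cv2.HOUGH_GRADIENT,1.5,40,param1=80,param2=30,minRadius=35,maxRadius=75)
if cs is not None:
  for c in cs[0][:4]:
    u,v=c[0]+180,c[1]+80; q=ray('wrist',u,v,31,p); print(u,v,c[2],q,tool(q-p[0],p))
q=np.array([442.5,-369,31]);print(tool(q-p[0],p))
```

```text
(array([ 441.9007114 , -363.69430982,   60.02819028]), array([-1.79676116e+02,  9.52158566e-02,  1.68058853e+02]))
309.75 254.75 54.2 [ 439.34820799 -370.15379749   31.        ] [ 1.20899495 -6.68365003 29.06446695]
335.25 220.25 67.55 [ 421.37994516 -350.683615     31.        ] [22.81692045  8.64700576 28.94189507]
[-1.63586179 -4.90269436 29.05912714]
```

View pics/w6.png

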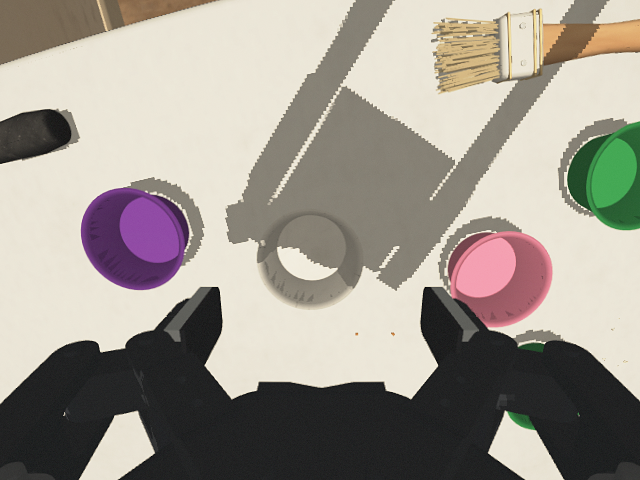

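Pot B's rim centre is about (309,260). Purple (135,238) and pink (500,278) are clear of the fingers.

Call:
play_rows:
  deltas:
    - [[-0.001, -0.006, 0], [0, 0, 0], 0]
    - [[0, 0, 0.03], [0, 0, 0], 0]
    - [[0, 0, 0.025], [0, 0, 0], 0]
    - [[0, 0, 0.01], [0, 0, 0], 0]
    - [[0, 0, 0], [0, 0, 0], 0]
    - [[0, 0, 0], [0, 0, 0], 0]

```text
time: 16.5
tool_pos: [447.5, -376.1, 4.2]
tcp_rot: [-179.2, 0.9, 168.1]
ft_force: [0.5, -0.1, -0.4]
finger_gap: 85.3
```

Call:
play_rows:
  deltas:
    - [[0.006, 0.005, 0], [-0.012, 0.015, 0], 0]
    - [[0, 0, 0], [0, 0, 0], 0]
    - [[0, 0, 0.008], [0, 0, 0], 0]
    - [[0, 0, 0.007], [0, 0, 0], 0]
    - [[0, 0, 0], [0, 0, 0], 0]

```text
time: 17.12
tool_pos: [443.2, -370.5, -10.0]
tcp_rot: [-179.8, 0.1, 168.1]
ft_force: [-0.8, -0.0, -0.6]
finger_gap: 85.3
```

Call:
play_rows:
  deltas:
    - [[0.001, 0, 0.008], [0, 0, 0], 0]
    - [[0, 0, 0], [0, 0, 0], 0.1]
    - [[0, 0, 0], [0, 0, 0], 0.2]
    - [[0, 0, 0], [0, 0, 0], 0.25]
    - [[0, 0, 0], [0, 0, 0], 0.35]
    - [[0, 0, 0], [0, 0, 0], 0.5]
    - [[0, 0, 0], [0, 0, 0], 0.5]

```text
time: 18.0
tool_pos: [442.3, -370.4, -18.5]
tcp_rot: [-179.8, 0.1, 168.1]
ft_force: [-0.9, 0.0, 0.8]
finger_gap: 63.0
```

Call:
play_rows:
  deltas:
    - [[0, 0, -0.015], [0, 0, 0], 0.5]
    - [[0, 0, -0.035], [0, 0, 0], 0.5]
    - [[0, 0, -0.04], [0, 0, 0], 0.5]
    - [[0, 0, -0.04], [0, 0, 0], 0.5]
    - [[0, 0, 0], [0, 0, 0], 0.5]
    - [[0.001, 0.03, 0], [0, 0, 0], 0.5]
    - [[0.001, 0.05, 0], [0, 0, 0], 0.5]
    - [[0.001, 0.05, 0], [0, 0, 0], 0.5]

```text
time: 19.0
tool_pos: [466.1, -242.5, 119.8]
tcp_rot: [-179.7, 0.3, 167.8]
ft_force: [0.4, 0.5, -0.2]
finger_gap: 63.1
```

Call:
play_rows:
  deltas:
    - [[0.002, 0.05, 0], [0, 0, 0], 0.5]
    - [[0.001, 0.05, 0], [0, 0, 0], 0.5]
    - [[0.001, 0.05, 0], [0, 0, 0], 0.5]
    - [[0.001, 0.05, 0], [0, 0, 0], 0.5]
    - [[0.001, 0.05, 0], [0, 0, 0], 0.5]
    - [[0, 0.04, 0], [0, 0, 0], 0.5]
    - [[0, 0, 0], [0, 0, 0], 0.5]
    - [[0, 0, 0], [0, 0, 0], 0.5]

```text
time: 20.0
tool_pos: [519.4, 54.9, 116.5]
tcp_rot: [-179.7, 0.1, 168.0]
ft_force: [0.2, -0.2, -0.5]
finger_gap: 63.3
```

Call:
play_rows:
  deltas:
    - [[-0.002, 0.025, 0], [0, 0, 0], 0.5]
    - [[-0.001, 0.022, 0], [0, 0, 0], 0.5]
    - [[0, 0, 0], [0, 0, 0], 0.5]
    - [[0, 0, 0], [0, 0, 0], 0.5]

```text
time: 20.5
tool_pos: [531.6, 95.8, 115.6]
tcp_rot: [-179.6, -0.0, 167.7]
ft_force: [0.4, -0.2, -0.9]
finger_gap: 63.2
```

Run:
```python
from h import *
print(pose()); im=snap('wrist','w7.png'); g=cv2.cvtColor(im,cv2.COLOR_RGB2GRAY).astype(int)
print(im[225:270:2,322].tolist()); print(g[330:350,322])
```

```text
(array([531.63652266,  95.7856718 , 115.61213371]), array([-1.79576818e+02, -2.95530381e-03,  1.67663560e+02]))
[[137, 130, 117], [135, 129, 117], [135, 130, 116], [134, 129, 117], [137, 132, 118], [138, 131, 120], [137, 130, 117], [137, 131, 118], [139, 133, 119], [142, 136, 123], [132, 127, 115], [134, 127, 114], [124, 116, 105], [117, 112, 101], [112, 107, 97], [136, 131, 118], [135, 128, 116], [135, 129, 116], [135, 129, 116], [135, 128, 116], [136, 130, 117], [134, 128, 116], [136, 129, 117]]
[129 128 129 129 128 129 128 128 127 126 122 125 129 130 131 131 130 129
 131 131]
```

Call:
play_rows:
  deltas:
    - [[0, 0.006, 0.0], [0, 0, 0], 0.5]
    - [[0, 0, 0.015], [0, 0, 0], 0.5]
    - [[0, 0, 0.018], [0, 0, 0], 0.5]
    - [[0, 0, 0.012], [0, 0, 0], 0.5]
    - [[0, 0, 0], [0, 0, 0], 0.5]
    - [[0, 0, 0], [0, 0, 0], 0.5]

```text
time: 21.3
tool_pos: [531.5, 99.8, 65.7]
tcp_rot: [-179.5, -0.2, 167.5]
ft_force: [-0.5, -0.0, 0.7]
finger_gap: 63.2
```

Call:
play_rows:
  deltas:
    - [[-0.001, 0.002, 0.008], [-0.008, 0, -0.015], 0.5]
    - [[0, 0, 0.008], [0, 0, 0], 0.5]
    - [[0, 0, 0.005], [0, 0, 0], 0.5]
    - [[0, 0, 0], [0, 0, 0], 0.5]

```text
time: 21.8
tool_pos: [533.6, 101.7, 44.1]
tcp_rot: [180.0, -0.1, 168.5]
ft_force: [0.5, 0.9, -0.9]
finger_gap: 63.2
```

Call:
play_rows:
  deltas:
    - [[0, 0, 0.004], [0, 0, 0], 0.5]
    - [[0, 0, 0.003], [0, 0, 0], 0.5]
    - [[0, 0, 0.002], [0, 0, 0], 0.5]
    - [[0, 0, 0.0], [0, 0, 0], 0.5]

```text
time: 22.3
tool_pos: [534.0, 101.8, 34.9]
tcp_rot: [180.0, -0.0, 168.5]
ft_force: [-0.7, 0.2, -0.5]
finger_gap: 63.3
```

Call:
play_rows:
  deltas:
    - [[0, 0, 0.0015], [0, 0, 0], 0.5]
    - [[0, 0, 0], [0, 0, 0], 0.2]
    - [[0, 0, 0], [0, 0, 0], 0.12]
    - [[0, 0, 0], [0, 0, 0], 0]
    - [[0, 0, 0], [0, 0, 0], 0]
    - [[0, 0, -0.01], [0, 0, 0], 0]
    - [[0, 0, -0.03], [0, 0, 0], 0]
    - [[0, 0, -0.035], [0, 0, 0], 0]

```text
time: 23.3
tool_pos: [531.8, 101.5, 108.6]
tcp_rot: [-180.0, -0.3, 168.5]
ft_force: [0.8, 0.0, 0.9]
finger_gap: 85.2
```

Call:
play_rows:
  deltas:
    - [[0.03, 0, -0.01], [0, 0, 0], 0]
    - [[0.013, -0.035, 0], [0, 0, 0], 0]
    - [[0, -0.035, 0], [0, 0, 0], 0]
    - [[0, -0.031, 0], [0, 0, 0], 0]
    - [[0, 0, 0], [0, 0, 0], 0]
    - [[0, 0, 0], [0, 0, 0], 0]

```text
time: 24.05
tool_pos: [472.8, 10.0, 128.8]
tcp_rot: [179.8, 0.5, 168.5]
ft_force: [-0.2, 0.1, -0.4]
finger_gap: 85.6
```

Run:
```python
from h import *
print(pose()); w=snap('wrist','w8.png');a=snap('top','t3.png');b=snap('side','s3.png')
f=lambda im,x,y: cv2.resize(im[y:y+120,x:x+160],(320,240),interpolation=cv2.INTER_CUBIC)
o=np.zeros((600,800,3),np.uint8); o[:360,:640]=w[120:480]; o[360:,:320]=f(a,205,170); o[360:,320:640]=f(b,211,171)
cv2.imwrite('pics/c8.png',cv2.cvtColor(o,cv2.COLOR_RGB2BGR))
```

```text
(array([472.75129678,  10.00363777, 128.80720751]), array([179.83234788,   0.47822098, 168.52675909]))
```

View pics/c8.png

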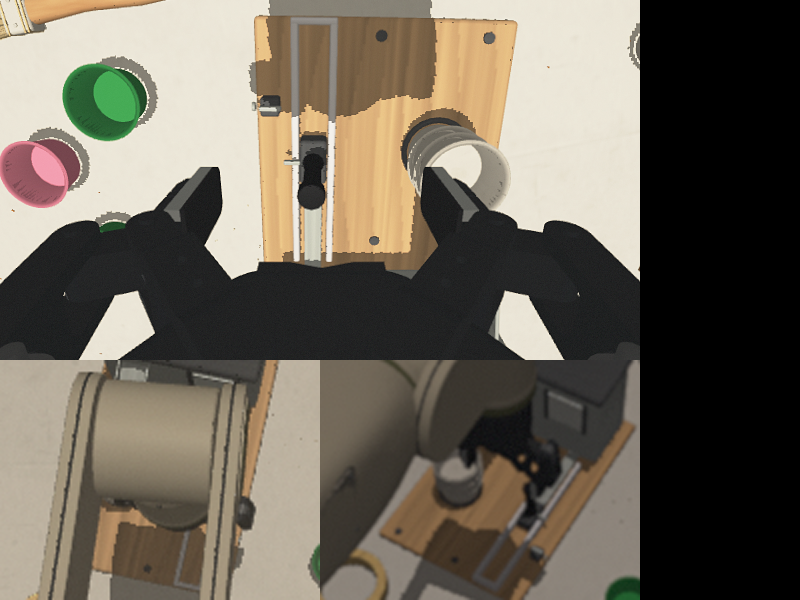

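The stack is straight, with its three rims evenly stepped. Pointer tip is (285,281), blade (254,226), base corners (256,137) and (517,141), knob about (312,314) and post bottom about (313,276), all in wrist pixels.

```bash
python3 - <<'E'
from h import *
p=(np.array([472.75,10.0,128.81]),np.array([179.83,.478,168.53]))
f=lambda u,v,z: ray('wrist',u,v,z,p)
l,rr=f(517,141,12),f(256,137,12); yaw=np.arctan2(l[1]-rr[1],l[0]-rr[0])-np.pi/2; print('yaw',np.degrees(yaw),np.linalg.norm(l-rr))
yaw=np.radians(-11.7)
X=np.array([np.cos(yaw),np.sin(yaw),0]);Y=np.array([-X[1],X[0],0])
pt,bl=f(285,281,30),f(254,226,30); print(pt,bl,'out',(pt-bl)@X)
print('handle from ptr',pt+25*Y,'knob',f(312,312,90),'postbase',f(313,278,36))
E
python3 - <<'E'
import cv2
im=cv2.imread('pics/w8.png',0)
print(im[270:294:2,280:300:2]); print(im[216:236:2,248:268:2])
E
```

```text
yaw -11.98678305971426 214.52105990694136
[512.43673354 -28.80039111  30.        ] [460.47589976 -42.50093415  30.        ] out 48.10293763190413
handle from ptr [517.50641593  -4.31982084  30.        ] knob [514.02276565  -4.27143289  90.        ] postbase [512.01879341  -4.27042269  36.        ]
[[197 200 197 198  93 194 217 238 239 181]
 [197 200 199  94 100  96 207 238 240 185]
 [197 201 198 199 160  88 203 238 241 186]
 [196 198 198 194 191 188 216 245 243 188]
 [196 201 201 198 192 189 138 130 223 193]
 [197 201 113  79  80  81  82  83  80  84]
 [197 199 210 222 222 226 227 224 223 227]
 [197 200 196 202 204 204 204 201 202 207]
 [198 200 197 195 189 184 200 239 242 181]
 [198 198 198 194 188 185 126 239 240 181]
 [198 198 198 194 189 186 126 239 240 185]
 [197 199 198 192 189 184 195 237 242 109]]
[[230 232 230 231 212 188 209 111  44  44]
 [230 231 231 232 214 154 138  70  51  51]
 [230 232 233 233 211 104 100 100  51  54]
 [230 232 144 113 185  98  93 101 100 100]
 [231 233 172 145 169 161 116  83  77  98]
 [230 229 200 167 150 131  86  87  88  87]
 [230 232 201 178 146 194 226 227 226 227]
 [230 231 180 150 209 177 219 216 218 217]
 [231 230 232 233 226 176 133  98  99  98]
 [231 230 231 230 224 172 167  96 100  98]]
```

Call:
play_rows:
  deltas:
    - [[-0.022, -0.003, 0.0], [0, 0, 0], 0.2]
    - [[-0.022, -0.003, 0], [0, 0, 0], 0.4]
    - [[0, 0, 0.02], [0, 0, 0], 0.4]
    - [[0, 0, 0.015], [0, 0, 0], 0.4]
    - [[0, 0, 0], [0, 0, 0], 0.4]
    - [[0, 0, 0], [0, 0, 0], 0.4]

```text
time: 24.95
tool_pos: [516.5, -0.4, 92.5]
tcp_rot: [179.8, 0.4, 168.9]
ft_force: [0.2, -0.4, -0.6]
finger_gap: 51.2
```

Call:
play_rows:
  deltas:
    - [[0.001, -0.005, 0.01], [0, 0, 0], 0.4]
    - [[0, 0, 0.02], [0, 0, 0], 0.4]
    - [[0, 0, 0], [0, 0, 0], 0.4]
    - [[0, 0, 0], [0, 0, 0], 0.4]

```text
time: 25.45
tool_pos: [515.7, -6.0, 63.3]
tcp_rot: [179.8, 0.6, 168.9]
ft_force: [-0.3, -0.6, -0.5]
finger_gap: 51.0
```

Run:
```python
from h import *
p=pose(); print(p); im=snap('wrist','w9.png'); g=cv2.cvtColor(im,cv2.COLOR_RGB2GRAY)
c=eyes.get_calibration('wrist'); K=np.array(c['mtx']); D=np.array(c['D'],float); T=np.linalg.inv(np.array(c['T_tool_cam']))
for q in ([515,-5,90],[515,-5,59],[515,-5,40],[512.4,-29,30]):
  t=tool(np.array(q)-p[0],p); print(q,t.round(1),cv2.projectPoints(t[None],cv2.Rodrigues(T[:3,:3])[0],T[:3,3],K,D)[0].ravel().round())
# dark runs along rows
for v in (270,285,300,320,340,360):
  d=(g[v]<45).astype(int); e=np.flatnonzero(np.diff(d)); print(v,[x for x in e if 150<x<500])
```

```text
(array([515.72649964,  -5.9549235 ,  63.33150351]), array([179.81439003,   0.57399945, 168.9489524 ]))
[515, -5, 90] [  0.6   0.9 -26.7] [322. 295.]
[515, -5, 59] [0.9 0.8 4.3] [322. 270.]
[515, -5, 40] [ 1.1  0.7 23.3] [322. 258.]
[512.4, -29, 30] [ -0.8 -23.4  33.3] [283. 256.]
270 [np.int64(309), np.int64(333)]
285 [np.int64(254), np.int64(263), np.int64(303), np.int64(339), np.int64(378), np.int64(386)]
300 [np.int64(223), np.int64(233), np.int64(247), np.int64(263), np.int64(300), np.int64(342), np.int64(378), np.int64(394), np.int64(408), np.int64(418)]
320 [np.int64(201), np.int64(234), np.int64(241), np.int64(263), np.int64(378), np.int64(400), np.int64(407), np.int64(440)]
340 [np.int64(257), np.int64(383)]
360 [np.int64(251), np.int64(390)]
```

Knob is centred between the jaws (u 321 vs 320.5). Descending to grip height.

Call:
play_rows:
  deltas:
    - [[-0.001, 0.001, 0.015], [0, 0.005, 0], 0.4]
    - [[0, 0, 0.015], [0, 0, 0], 0.4]
    - [[0, 0, 0.01], [0, 0, 0], 0.4]
    - [[0, 0, 0.005], [0, 0, 0], 0.4]
    - [[0, 0, 0], [0, 0, 0], 0.4]
    - [[0, 0, 0], [0, 0, 0], 0.4]

```text
time: 26.25
tool_pos: [517.4, -5.0, 15.4]
tcp_rot: [179.8, 0.3, 169.0]
ft_force: [-0.3, 1.0, 0.2]
finger_gap: 51.1
```

Call:
play_rows:
  deltas:
    - [[0.001, 0, 0.003], [0, 0, 0], 0.5]
    - [[0, 0, 0], [0, 0, 0], 0.7]
    - [[0, 0, 0], [0, 0, 0], 0.8]
    - [[0, 0, 0], [0, 0, 0], 0.9]
    - [[0, 0, 0], [0, 0, 0], 1]
    - [[0, 0, 0], [0, 0, 0], 1]
  force: 60

```text
time: 27.0
tool_pos: [517.0, -5.7, 13.2]
tcp_rot: [179.9, 0.4, 169.0]
ft_force: [0.0, -1.2, -0.4]
finger_gap: 13.7
```

Run:
```python
from h import *
p=pose(); s=r.sense(); print(p,s['ft_force'],s['finger_gap']); snap('wrist','w10.png')
```

```text
(array([516.95301037,  -5.69952447,  13.22883598]), array([179.88103807,   0.36746439, 168.95187551])) [ 0.04296187 -1.23776688 -0.36086726] 13.737344047870666
```

Call:
play_rows:
  deltas:
    - [[0.003, 0, 0], [0, 0, 0], 1]
    - [[0.005, 0, 0], [0, 0, 0], 1]
    - [[0.005, 0, 0], [0, 0, 0], 1]
    - [[0.005, 0, 0], [0, 0, 0], 1]
    - [[0.005, 0, 0], [0, 0, 0], 1]
    - [[0.005, 0, 0], [0, 0, 0], 1]
    - [[0.004, 0, 0], [0, 0, 0], 1]
    - [[0, 0, 0], [0, 0, 0], 1]

```text
time: 28.05
tool_pos: [484.9, 1.2, 13.3]
tcp_rot: [179.8, 0.6, 169.0]
ft_force: [4.3, -1.8, -4.2]
finger_gap: 13.8
```

Run:
```python
from h import *
p=pose(); s=r.sense(); print(p,s['ft_force'],s['finger_gap'])
print('pulled',(np.array([516.95,-5.7])-p[0][:2])@[.979,-.203])
im=snap('wrist','w11.png'); g=cv2.cvtColor(im,cv2.COLOR_RGB2GRAY)
print(p[0]); c=eyes.get_calibration('wrist'); K=np.array(c['mtx']); D=np.array(c['D'],float); T=np.linalg.inv(np.array(c['T_tool_cam']))
for q in ([460.5,-42,30],):
  t=tool(np.array(q)-p[0],p); print(t,cv2.projectPoints(t[None],cv2.Rodrigues(T[:3,:3])[0],T[:3,3],K,D)[0].ravel().round())
f=g[200:300,200:300]; np.set_printoptions(linewidth=250)
print('bright/dark structure, subsampled'); print(f[::4,::4])
```

```text
(array([484.91764951,   1.24781812,  13.27131133]), array([179.82036939,   0.59317006, 168.96339218])) [ 4.33751855 -1.77150641 -4.16465915] 13.846971306961244
pulled 32.77007820393324
[484.91764951   1.24781812  13.27131133]
[ 15.51282541 -47.06918873 -17.03784391] [220. 257.]
bright/dark structure, subsampled
[[232 232 231 231 230 231 236 108 111 110 111 111 109 104 103 100  99 109 109 107 109 135 142 142 109]
 [230 231 232 232 231 231 236 108 108 109 110 110 107 102 102 100 101 108 111 108 107 135 141 141 108]
 [231 232 232 233 230 231 234 108 110 110 107 107 107 106 104 101  99 109 108 107 109 135 142 142 108]
 [231 232 232 232 231 232 234 105 111 109 111 108 107 104 105 101 100 108 108 108 108 136 142 141 109]
 [232 232 233 231 231 231 234 104 110 109 109 109 108 104 102  99  98 110 109 107 106 136 141 141 108]
 [231 232 233 232 232 233 234 176 111 109 109 109 107 104 103 100  98 108 110 108 108 136 140 141 109]
 [232 232 232 232 125 128 130 186 110 110 110 108 107 104 103 103 103 109 108 106 107 134 140 141 108]
 [232 231 231 232 123 131 130 186 110 109 109 109 107 104 102 102 
[... 1088 characters left out ...]
 233 233 235  94  55  55  50  53  53  51  50 105 110 110 107 105 123 139 142 109]
 [231 233 233 233 231 233 232 234 118 111 108 108 105 104 100 105 107 110 110 110 104 121 138  94  96]
 [232 232 233 232 232 232 232 234 191 208 192 108 106 103  99 106 109 112 110 106 103 120 138  96  95]
 [232 233 231 232 232 234 232 234 188 202 201 108 107 103 101 105 106 110 103 108 107 124 129  95  95]
 [231 232 231 232 232 232 232 233 186 203 200 106 105 104 101 105 109 107 111  29  36  31  90  94  95]
 [232 231 231 231 232 232 232 233 183 202 198 122 106 103 101 105 108 109  91  36  41  31  98  96  95]
 [232 232 232 231 233 232 232 232 181 206 199 192 104 104 102 104 108 111  33  35  37  31  97  96  95]]
```

Run:
```python
from h import *
p=pose(); g=cv2.imread('pics/w11.png',0); np.set_printoptions(linewidth=250)
c=eyes.get_calibration('wrist'); K=np.array(c['mtx']); D=np.array(c['D'],float); T=np.linalg.inv(np.array(c['T_tool_cam']))
for y in (-25,-20): print(cv2.projectPoints(np.array([[0,y,-17.]]),cv2.Rodrigues(T[:3,:3])[0],T[:3,3],K,D)[0].ravel().round())
print(g[264:310:2,246:296:2])
print('blade cols 220,226 rows 246-272',g[246:274,220],g[246:274,226],g[246:274,240])
```

```text
[269. 288.]
[279. 288.]
[[112 113 109 112 110 110 111 110 111  95 100 110 108 108 108 108 104 103 105 124 138 138 142 140 129]
 [ 76  83  97  91  90  90  91  91 107  79 108 110 109 110 107 107 104 103 104 127 138 139 140 138 130]
 [ 55  54  56  55  56  53  57  54  47  90 108 110 109 110 108 107 106 104 103 123 136 137 140 138 130]
 [ 55  54  53  54  55  56  55  55  55 108 107 109 110 109 107 106 105 104 105 124 137 138 141 138 131]
 [ 53  52  54  53  50  51  49  49  89 105 110 109 110 109 107 106 104 105 102 122 137 138 139 141 130]
 [110 109 107 104 104 105 104 106 105 107 108 110 110 108 108 106 104 104 105 123 137 137 135 114 109]
 [105 105 104 103 102  99 102 105 108 107 109 110 108 109 109 110 105 103 104 120 137 137 125  94  97]
 [105 106 106 103 102 100 101 106 108 106 107 109 111 110 109 107 104 102 105 121 138 138 112  97  94]
 [106 106 107 102 100  99 101 106 108 109 110 111 107 109 107 105 105 103 104 119 138 138  99  95  95]
 [108 105 107 102 101 100  99 104 108 107 107 111 111 109 107 106 103 102 103 119 138 136  94  95  95]
 [106 107 107 102 100 100  98 105 107 106 109 
[... 967 characters left out ...]
 95  95  96  97]
 [196 194 184 199 192 189 185 190 198 200 199 172  28  32  36  36  34  35  34  76  95  95  93  95  95]
 [196 193 193 192 185 184 184 190 197 197 202  51  29  34  32  31  33  31  31  91  95  96  95  96  96]
 [195 193 193 192 186 183 184 189 198 199 189  24  35  34  32  31  34  34  43  99  96  95  94  95  95]]
blade cols 220,226 rows 246-272 [132 133  94  99 101 106 107 109 110 111 113 113 112 110 109 108 102  94 118 125 121 139 238 232 231 231 232 231] [130 131 131 132 131 132 132 132 133 134 133 133 132 131 131 131 130 131 131 129 142 240 237 233 232 232 231 231] [ 52  54  56  54  55  55  55  53  53  75  98  98  99 111 112 114 113 110 111 110  75  55  59  55  56  51  55 113]
```

Call:
play_rows:
  deltas:
    - [[0.004, 0, 0], [0, 0, 0], 1]
    - [[0.004, 0, 0], [0, 0, 0], 1]
    - [[0.003, 0, 0], [0, 0, 0], 1]
    - [[0.001, 0, 0], [0, 0, 0], 1]
    - [[0, 0, 0], [0, 0, 0], 1]

```text
time: 28.72
tool_pos: [474.4, 3.6, 13.3]
tcp_rot: [179.8, 0.7, 169.0]
ft_force: [6.3, -1.8, -5.6]
finger_gap: 13.4
```

Run:
```python
from h import *
p=pose(); s=r.sense(); print(p,s['ft_force'],s['finger_gap'])
print('pulled',(np.array([516.95,-5.7])-p[0][:2])@[.979,-.203])
im=snap('wrist','w12.png'); g=cv2.cvtColor(im,cv2.COLOR_RGB2GRAY); np.set_printoptions(linewidth=250)
print(g[270:300,206:292:3])
q=(np.array([472.75,10.0,128.81]),np.array([179.83,.478,168.53]))
X=np.array([.979,-.203,0]); a,b=ray('wrist',288,282,30,q),ray('wrist',258,229,30,q); print('w8 out',(a-b)@X)
q=(np.array([484.92,1.25,13.27]),np.array([179.82,.59,168.96])); a,b=ray('wrist',272,286,30,q),ray('wrist',226,262,30,q); print('w11 out',(a-b)@X,a,b)
```

```text
(array([474.36206478,   3.57756828,  13.30068036]), array([179.78530849,   0.73222772, 168.95212352])) [ 6.29454594 -1.83960781 -5.63519687] 13.417997735086072
pulled 43.57693494112392
[[231 232 233 233 127 100  83 236 100  51  52  56  55  57  56  55  56  55  56  49  70 109 109 107 105 106 125 137 140]
 [231 231 232 232  97 105  83 237  98  55  55  54  58  56  56  56  56  58  52  49  70 110 109 108 106 105 124 137 138]
 [231 231 232 233 102 106  84 238  97  54  56  55  59  55  57  55  57  57  56  49  73 109 109 106 105 103 125 137 142]
 [231 232 232 234 103 110  86 240  96  54  57  56  54  55  56  56  57  56  56  49  71 111 109 107 106 106 124 137 139]
 [231 233 232 234 107 112  88 240  97  53  56  55  54  54  55  54  53  56  55  49  62 109 109 107 106 107 124 136 135]
 [231 232 232 234 109 113  88 240  94  56  54  56  56  55  54  53  54  56  52  47  60 110 108 105 105 105 124 138 124]
 [232 231 232 234 109 115  87 240  94  77  69  68  67  66  68  55  56  55  55  48  59 110 107 107 106 107 125 137 126]
 [233 232 233 234 109 116  86 239  91  96  99  98  99  99  98 100  97 100  99  95 
[... 2089 characters left out ...]
 233 236 192 205 200 199 199  99 105 102 100 105 109 109 111  35  40  41  36  40  98  97]
 [231 232 232 232 232 232 232 232 237 190 203 199 200 196 121 105 102 101 104 107 108 111  30  32  35  38  31  99  95]
 [233 231 232 232 232 233 232 232 237 189 204 201 199 198 190 105 102 100 104 105 107 111  30  31  32  35  32  96  96]
 [232 231 232 232 233 232 231 232 237 189 205 200 199 197 187 105 103 100 102 106 102 126  36  33  34  31  26  98  95]
 [232 231 232 233 232 232 232 232 237 188 205 201 199 197 190 103 102  99 100 128 121 200  34  37  36  36  40  97  97]]
w8 out 46.49259303949548
w11 out 12.001109360931862 [479.53610648 -21.53199396  30.        ] [463.44245506 -40.02743917  30.        ]
```

Call:
play_rows:
  deltas:
    - [[0.002, 0, 0], [0, 0, 0], 1]
    - [[0.002, 0, 0], [0, 0, 0], 1]
    - [[0, 0, 0], [0, 0, 0], 1]
    - [[0, 0, 0], [0, 0, 0], 1]

```text
time: 29.28
tool_pos: [471.5, 4.2, 13.3]
tcp_rot: [179.8, 0.8, 168.9]
ft_force: [6.0, -0.5, -4.9]
finger_gap: 13.5
```

Run:
```python
from h import *
p=pose(); s=r.sense(); print(p,s['ft_force'],s['finger_gap'],s['qd'].round(2))
print('pulled',(np.array([516.95,-5.7])-p[0][:2])@[.979,-.203])
im=snap('wrist','w13.png'); g=cv2.cvtColor(im,cv2.COLOR_RGB2GRAY); np.set_printoptions(linewidth=250)
print(g[276:302,224:284:3])
```

```text
(array([471.49177869,   4.19404797,  13.26914833]), array([179.76988902,   0.8338499 , 168.93590197])) [ 6.03223971 -0.54342128 -4.91681784] 13.531693442377748 [-0.07 -0.01 -0.03 -0.09 -0.12 -0.06]
pulled 46.51209040251537
[[ 84 238 105  52  54  53  55  56  56  55  55  57  55  49  62 109 108 107 104 106]
 [ 88 239 100  51  55  56  54  59  56  57  55  55  54  49  60 108 109 108 106 106]
 [ 86 240  95  52  55  56  54  56  57  56  56  58  54  44  60 109 108 108 106 106]
 [ 87 241 130  52  53  55  56  55  56  55  57  55  56  48  61 111 109 107 104 105]
 [ 87 242 162  53  56  53  55  55  55  54  56  53  53  48  61 109 109 108 106 105]
 [ 88 242 151  56  59  56  56  57  59  56  57  57  53  47  60 112 109 108 107 105]
 [ 88 242 109  86  88  88  89  77  76  77  77  75  67  59  58 110 109 107 105 106]
 [ 89 241 119  98  97  96  97  97  98 100  99 100  98 100  89 111 108 107 107 106]
 [ 87 238 121  98  98  98  99  98  99  97 100 100  99  98  96 111  99  94 103 105]
 [ 86 238  94 100  99  99  98 100 100  97  99  99  98  98  96 104  90  92  82  44]
 [ 84 237 105 108 108 109 105 108 107 106 104 1
[... 581 characters left out ...]
88  90  96 107 100  70  36  35  33]
 [233 232 207  88  51  54  53  54  52  52  53  51  51  44 107 110  43  36  34  34]
 [233 233 216  97  54  54  54  56  57  55  57  56  56  54 107 108  36  40  42  44]
 [233 233 237 133  47  54  54  55  55  54  53  55  54  66 106 120  33  38  32  34]
 [233 233 238 149  67  58  58  58  48  50  52  49  48  83 123 187  34  35  36  33]
 [232 232 237 192 146 133 128 125  60  64  57  71  96 107 207 186  29  36  35  35]
 [232 232 238 190 210 207 207 207 101 105 126 149 200 101 197 181  35  37  35  37]
 [233 233 238 188 205 201 200 200 130 129 197 190 194 100 158 178  38  43  39  44]
 [232 232 237 187 205 201 198 197 200 199 188 186 193 123 203 174  32  34  34  33]]
```

The pointer's edge is now within about 1–2 px (≤1 mm) of the blade's. Holding.

Call:
play_rows:
  deltas:
    - [[0.0005, 0, 0], [0, 0, 0], 1]
    - [[0, 0, 0], [0, 0, 0], 1]
    - [[0, 0, 0], [0, 0, 0], 1]
    - [[0, 0, 0], [0, 0, 0], 1]
    - [[0, 0, 0], [0, 0, 0], 1]
    - [[0, 0, 0], [0, 0, 0], 1]
    - [[0, 0, 0], [0, 0, 0], 1]
    - [[0, 0, 0], [0, 0, 0], 1]

```text
time: 30.32
tool_pos: [472.8, 3.9, 13.3]
tcp_rot: [179.8, 1.0, 168.9]
ft_force: [5.4, -0.8, -5.2]
finger_gap: 13.1
```

Call:
play_rows:
  deltas:
    - [[0, 0, 0], [0, 0, 0], 1]
    - [[0, 0, 0], [0, 0, 0], 1]
    - [[0, 0, 0], [0, 0, 0], 1]
    - [[0, 0, 0], [0, 0, 0], 1]
    - [[0, 0, 0], [0, 0, 0], 1]
    - [[0, 0, 0], [0, 0, 0], 1]
    - [[0, 0, 0], [0, 0, 0], 1]
    - [[0, 0, 0], [0, 0, 0], 1]

```text
time: 31.32
tool_pos: [474.2, 3.7, 13.3]
tcp_rot: [179.8, 1.0, 168.9]
ft_force: [6.6, -0.6, -4.1]
finger_gap: 13.9
```

Call:
play_rows:
  deltas:
    - [[0, 0, 0], [0, 0, 0], 1]
    - [[0, 0, 0], [0, 0, 0], 1]
    - [[0, 0, 0], [0, 0, 0], 1]
    - [[0, 0, 0], [0, 0, 0], 1]
    - [[0, 0, 0], [0, 0, 0], 1]
    - [[0, 0, 0], [0, 0, 0], 1]
    - [[0, 0, 0], [0, 0, 0], 1]
    - [[0, 0, 0], [0, 0, 0], 1]

```text
time: 32.33
tool_pos: [475.5, 3.4, 13.3]
tcp_rot: [179.7, 1.1, 168.9]
ft_force: [6.3, -0.3, -4.5]
finger_gap: 13.9
```

Run:
```python
from h import *
p=pose(); s=r.sense(); print(p,s['ft_force'],s['finger_gap'])
print('pulled',(np.array([516.95,-5.7])-p[0][:2])@[.979,-.203])
im=snap('wrist','w14.png'); g=cv2.cvtColor(im,cv2.COLOR_RGB2GRAY); np.set_printoptions(linewidth=250)
print(g[278:298,255:284:3])
for v in (150,160,170,180,200,220): print(v, im[v,400:520:6].sum(1)//3)
```

```text
(array([475.49181013,   3.36388183,  13.30609996]), array([179.74880308,   1.11236188, 168.88635188])) [ 6.34303194 -0.2646462  -4.45462226] 13.873181857648625
pulled 42.42753589172191
[[101  99  98  96  99 110 108 104 105 105]
 [111 111 110 103  98 110 107 105 105 105]
 [113 112 113 105 104 108 109 105 103 104]
 [113 113 114 105 106 109 108 107 104 106]
 [114 113 112 105 108 111 108 107 105 104]
 [110 113 114 105 109 111 109 108 104 106]
 [109 112 109 103 110  95  92  93  95  95]
 [107 109 108 102 110  91  95  96  54  44]
 [ 64  65  62  80 109 102 103 106  31  30]
 [ 53  53  52  84 110 109 111  73  34  34]
 [ 54  58  52  99 108 109 113  28  32  36]
 [ 51  53  51 105 108 108  97  33  36  33]
 [ 51  53  51 107 109 108  71  32  35  32]
 [ 69  70  87 108 109 109  39  36  35  33]
 [103 103 108 108 109 109  27  33  34  35]
 [101 102 101 108 106 103  28  35  33  31]
 [ 99  98 123 107 108 112  34  35  32  34]
 [101 113 206 105 107 110  42  39  44  41]
 [145 192 198  99 111 112  35  34  34  32]
 [190 186 196 119 161 183  33  36  35  34]]
150 [ 95  89  99  97  98  89  57  54  94  98  98 106  98  91  95 105 104 177 172 171]
160 [ 94  88  98  96  98  57  55  56  96  96 101 104  96  91  97 105 100 176 172 170]
170 [ 94  87  97  97  99  98  99  98 100  97 106 103  95  92 102 107 135 175 171 168]
180 [ 93  96  99  97  98  98  98  99  99  97 106 101  93  93 107 104  93 173 174 165]
200 [ 95  97  99  96  98  98  97 104  99 101 107  97  91  97 105  98  94 175 169 166]
220 [ 98  99  98  99  95  98  97 100  98 108 103  94  96 105 105 100 178 175 165 173]
```

Zero rows creep home at about 0.17 mm per row. I'll restore the position and hold with a matching nudge each row.

Call:
play_rows:
  deltas:
    - [[0.002, 0, 0], [0, 0, 0], 1]
    - [[0.0024, 0, 0], [0, 0, 0], 1]
    - [[0.0002, 0, 0], [0, 0, 0], 1]
    - [[0.0002, 0, 0], [0, 0, 0], 1]
    - [[0.0002, 0, 0], [0, 0, 0], 1]
    - [[0.0002, 0, 0], [0, 0, 0], 1]
    - [[0.0002, 0, 0], [0, 0, 0], 1]
    - [[0.0002, 0, 0], [0, 0, 0], 1]

```text
time: 33.38
tool_pos: [471.8, 4.2, 13.3]
tcp_rot: [179.7, 1.3, 168.9]
ft_force: [7.0, -0.3, -4.7]
finger_gap: 13.4
```

Call:
play_rows:
  deltas:
    - [[0.0002, 0, 0], [0, 0, 0], 1]
    - [[0.0002, 0, 0], [0, 0, 0], 1]
    - [[0.0002, 0, 0], [0, 0, 0], 1]
    - [[0.0002, 0, 0], [0, 0, 0], 1]
    - [[0.0002, 0, 0], [0, 0, 0], 1]
    - [[0.0002, 0, 0], [0, 0, 0], 1]
    - [[0.0002, 0, 0], [0, 0, 0], 1]
    - [[0.0002, 0, 0], [0, 0, 0], 1]

```text
time: 34.38
tool_pos: [472.0, 4.1, 13.3]
tcp_rot: [179.7, 1.4, 168.9]
ft_force: [6.2, -0.6, -4.4]
finger_gap: 13.6
```

Run:
```python
from h import *
p=pose(); s=r.sense(); print(p,s['ft_force'],s['finger_gap'])
print('pulled',(np.array([516.95,-5.7])-p[0][:2])@[.979,-.203])
im=snap('wrist','w15.png'); g=cv2.cvtColor(im,cv2.COLOR_RGB2GRAY); np.set_printoptions(linewidth=250)
print(g[278:298,246:284:3])
```

```text
(array([471.98683626,   4.14804262,  13.30818132]), array([179.72322876,   1.38997059, 168.85617257])) [ 6.16878748 -0.60867037 -4.42482684] 13.632221665902302
pulled 46.018089950355474
[[ 58  55  57  56  56  53  46 102 108 108 107 104 103]
 [ 53  52  56  55  55  53  45  93 111 109 105 105 105]
 [ 55  52  55  53  54  49  46  92 109 109 106 104 103]
 [ 52  58  55  57  56  53  47  93 110 109 107 105 106]
 [ 98 101  99 100  98 100 104  90 111 110 106 105 105]
 [ 99  99  98  99  99  99  98  96 107 104 103 102  88]
 [ 99  99  98  97  97  98  97 102  90  91  90  94  95]
 [100 102 100  99  99 101  98 101  93  94  97  55  46]
 [112 110 110 108 109 110 103 103 104 107 112  28  31]
 [114 114 113 115 113 112 109 105 108 111  72  33  33]
 [112 112 112 112 113 114 107 107 110 112  30  36  32]
 [113 110 113 112 114 112 106 108 108  96  33  33  34]
 [112 110 111 110 111 110 109 108 105  74  32  33  32]
 [111 111 110 113 112 111 107 108 107  41  37  37  33]
 [103 107 105 107 108 106 102 111 110  28  35  36  35]
 [ 63  62  63  64  64  62  86 162 186  29  33  33  30]
 [ 53  54  53  55  56  53 150 202 208  34  36  36  35]
 [ 54  55  55  55  57  51 182 199 205  37  40  42  42]
 [ 48  48  47  50  51  41 201 197 193  34  37  39  35]
 [ 88  85  84  76  64  82 199 198 178  33  31  35  37]]
```

Call:
play_rows:
  deltas:
    - [[0.0003, 0, 0], [0, 0, 0], 1]
    - [[0.0002, 0, 0], [0, 0, 0], 1]
    - [[0.0002, 0, 0], [0, 0, 0], 1]
    - [[0.0002, 0, 0], [0, 0, 0], 1]
    - [[0.0002, 0, 0], [0, 0, 0], 1]
    - [[0.0002, 0, 0], [0, 0, 0], 1]
    - [[0.0002, 0, 0], [0, 0, 0], 1]
    - [[0.0002, 0, 0], [0, 0, 0], 1]

```text
time: 35.42
tool_pos: [472.1, 4.2, 13.3]
tcp_rot: [179.7, 1.5, 168.8]
ft_force: [5.8, -0.5, -5.0]
finger_gap: 13.8
```

Call:
play_rows:
  deltas:
    - [[0.0003, 0, 0], [0, 0, 0], 1]
    - [[0.0002, 0, 0], [0, 0, 0], 1]
    - [[0.0002, 0, 0], [0, 0, 0], 1]
    - [[0.0002, 0, 0], [0, 0, 0], 1]
    - [[0.0002, 0, 0], [0, 0, 0], 1]
    - [[0.0002, 0, 0], [0, 0, 0], 1]
    - [[0.0002, 0, 0], [0, 0, 0], 1]
    - [[0.0002, 0, 0], [0, 0, 0], 1]

```text
time: 36.42
tool_pos: [472.2, 4.1, 13.3]
tcp_rot: [179.7, 1.6, 168.8]
ft_force: [5.7, -0.7, -5.1]
finger_gap: 13.6
```

Run:
```python
from h import *
p=pose(); s=r.sense(); print(p[0],s['ft_force'],s['finger_gap'],'pulled',(np.array([516.95,-5.7])-p[0][:2])@[.979,-.203])
print(r.hand_in())
```

```text
[472.16159668   4.12557503  13.30877081] [ 5.74154244 -0.68203179 -5.13793761] 13.64730969585416 pulled 45.84243858358799
the job is handed in; nothing more can be done
None
```

I nested both large steel pots in the holder pot, then pulled the spring slide about 46 mm to the portion mark. I held it there for over 3 s and handed in at about 36 s with the gripper still on the handle.

**Last checks**
- **Stack:** the wrist view after the second pot showed three evenly stepped rims standing straight. I did not re-check it after pulling the slide, because the arm blocked the top camera.
- **Slide:** about 2 s before hand-in the wrist image put the pointer's edge within about 1 px (0.5 mm) of the blade's. The measured pull then moved by only 0.2 mm. The grip read 13.6 mm on the 14 mm post, with about 6 N of spring pull.

**What failed or disagreed**
- **First grasp:** the first two closures on the first pot went over its rim. The real fingertips sit about 28–38 mm behind the stated TCP, so I lowered the tool to match.
- **First hold:** the slide crept home about 4 mm over 3 s, still within 5 mm of the mark by my estimate. I pulled it back and held it with a small nudge each row.
- **Mark distance:** estimates of how far to pull ranged from 45 to 48 mm. I set the final position by lining up the edges in the image.

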